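# Clamp the spark-catch pan with the swing strap and wing nut

### The job

Clamp the catch pan down: swing the slotted strap fully in around the stud, under the loose wing nut. Then turn the nut backward (anticlockwise seen from above) until it drops into its thread start, and run it forward (clockwise) until it sits down on the strap and turns no further. Leave the nut on its stud all the while and do not disturb the jars and the tin.

Things in the scene. Friction and masses are not known exactly. Their poses are not given: they have to be found in the camera images.
- fixture: Hold-down fixture fixed to the bench: aluminium base plate 100 x 250 mm (local x, y), 12 mm thick, with a white steel pan 170 x 250 x 32 mm high along its +x side (pan rim below the strap). Origin: centre of the base plate's underside, on the bench, z up. In this frame the strap's pivot stands at (0, +80) mm and the stud's axis at (0, -70) mm.
- strap (a joint): Swing strap, steel bar 44 mm wide, 8 mm thick (top 42 mm above the bench), on a vertical pivot. rad: 0 = fully in (a stop), slot around the stud, bar along local -y of the fixture; grows as it swings out towards local -x (clockwise from above), at most 1.3. Stays where it is left (friction, about 3 N at the peg). Starts 0.65 to 1.15 open.
- strap_pivot (a point): The strap's vertical pivot axis, 38 mm above the bench (mid-thickness of the strap). Its axes turn with the strap: the bar points along its -y; pushing it shut turns it anticlockwise seen from above.
- strap_peg (a point): Upright steel peg on the strap, 12 mm diameter, standing from 42 to 77 mm above the bench, 70 mm from the pivot axis: push it to swing the strap. This point is on the peg's axis 62 mm above the bench; axes as the strap's.
- stud_top (a point): Vertical steel stud with a coarse two-start right-hand quick thread, 32 mm outside diameter, fixed to the fixture. This point: on its axis at the thread's flat upper face (crown), 79 mm above the bench; a 20 mm core tip stands 8 mm higher. z is up; its x axis is the line of the nut's wings when the nut is tight. Seen from above, anticlockwise = backward, clockwise = forward and down.
- nut_centre (a point): Aluminium wing nut, loose on the stud, 150 g: hub 48 mm diameter, 30 mm high, open at the top; two upright wings along its own +x and -x, 8 mm thick (y), from 22 to 50 mm from the axis and 7 to 40 mm above the nut's underside. This point: on its axis, 15 mm above its underside; z up. At the start 71 mm above the bench, wings 5 to 75 deg anticlockwise of the stud's x axis.
- jar_a_centre (a point): Bystander: glass jar, 54 mm diameter, 85 mm high; its centre.
- jar_b_centre (a point): Bystander: glass jar, 48 mm diameter, 75 mm high; its centre.
- tin_centre (a point): Bystander: brass tin, 48 mm diameter, 60 mm high; its centre.
- stud_start (a point): One of the two thread starts, open notches in the crown opposite each other: on the crown 13 mm from the stud's axis, 120 deg anticlockwise (seen from above) of the stud's x axis. With the wings on this line, where a wall stops further backward turning, the nut drops 10 mm by its own weight (the push may have to be eased off for that). Forward from the crown there is only a stop.
- nut: The same wing nut; origin on its axis at its underside. Two pins inside the hub, in line with the wings, ride on the thread; at the start they rest on the crown. After the drop, turning forward 85 deg lowers it about 5 mm onto the strap (underside 42 mm above the bench); between 110 and 130 deg forward of the notch line it grows tight and stops (resistance rises over this span; firmer is tighter). 5 to 15 N on a wing is enough.
Things that resemble listed ones, but are neither listed nor needed, are in the scene too. There is more than one size of the nut; the one meant has the size given above.

How it is judged:
By the outcome, as a careful person would: the job done as asked, in the order asked, and still so for the second after the job is handed in, with the robot touching nothing.
It also fails if it takes over 64 s, if anything falls off the work surface, if the arm or the gripper's body presses on something with over 40 N, if the wrist force passes 120 N, or if a joint passes its speed limit or range.

### The arm

A 7-joint arm with a two-finger parallel gripper is mounted at the origin on the work surface. World frame = base frame: x ahead of the robot, y to its left, z up, the work surface at z = 0. Lengths are in m, angles in degrees, forces in N, time in s.
With the tool pointing down it reaches from about 0.4 to 0.85 m from the base axis. Payload 4.4 kg.
Tool frame: the origin (TCP) lies at the very end of the fingers, on their centre line; the grasp point (between the pads) lies 19 mm behind it (manip.grip_point_offset is the distance from the TCP to the grasp point, in m); z points along the fingers, y is the line along which they close (so a half turn about z gives the same grasp; the last joint's range is limited). The gripper opens to 94 mm and grips with 3 to 60 N. Pads are 16 mm wide; open, the fingers measure 119 mm over their backs; the gripper's body (75 mm by 177 mm) begins 78 mm behind the grasp point.
Start: joints at [-3.77, 36.005, 2.206, 86.941, -1.547, 57.084, -1.146], TCP at [0.65, 0, 0.205] pointing down, gripper open.
Joint ranges: [-175.42, 175.42], [-21.48, 121.26], [-71.46, 75.88], [10.55, 141.38], [-63.04, 243.04], [13.31, 113.54], [-168.57, 168.57]. Speed limits (degrees/s): [147.25, 147.25, 180, 180, 180, 180, 180].

### API

Orientations are given as a 3x3 rotation matrix whose columns are the frame's x, y, z axes.
In Python, from workcell import state, viewer, ticket, spotter, manip gives the robot as it stands. The module is installed in compiled form; this text tells all that it offers.
- The arm moves only by the tool drive_tool, never from a script. Its arguments are lists of equal length, an entry for each row: "travel": the shift along the tool's x, y, z scaled (see below), a list of three; "rotation": the turn, a rotation vector about the tool's x, y, z scaled (see below), a list of three. A call has 1 to 12 rows; each row is the pose to reach, as a shift and turn from the pose commanded when the call began, along the tool's axes at that moment, turning the shorter way round; what a row does not reach only later rows make up. The controller multiplies each number of a shift by 20 cm and each number of a turn by pi rad. A row lasts 1/8 s, in which the tool goes at most 62.5 mm and 10.7 degrees, less where a joint would pass 70% of its speed; a pose out of reach is approached as far as the arm can. A call with a number of a shift or a turn outside -1 to 1 is refused whole. A call with a gripper value outside its range is refused whole. "jaw" is the opening, from 0 (shut) to 1 (fully open), set as the call begins (left out, the last holds). The fingers move at their own pace and stop on an object; "newtons" is the grip in N (left out, the last holds). Time passes only in rows, so rows that repeat a pose let the fingers close. It gives the time, the measured TCP pose, the force, the opening and the grip force at its end, in the units of the state.
- state(): the state, without advancing time (a new reading comes with each control period).
- viewer.read_camera(name): name is "scene" or "side" or "wrist"; returns a dict with "img" (400x640x3 uint8, red, green, blue), "intrinsics" (3x3 intrinsics, pixels), "k1" (the pictures are not rectified: a ray, as slopes to the right and down, at radius r is drawn at 1 + k1 r^2 times it, then the intrinsics apply), "R" (3x3) and "t" (3): a world point X has camera coordinates R X + t; the wrist camera has in their place "tool_from_camera" (4x4, takes a point from camera to tool coordinates, whose origin is the TCP and whose axes are the flange's). Camera axes: x right, y down, z forward; pixel columns grow to the right and rows downward; lengths in m; the calibration is good to about 2 mm. A picture is of the moment at which its call begins: read the wrist's pose just before it. There is no depth.
- ticket.job_done(): hands the job in; it is judged then, once.
Trained networks look in a picture, given as the dict that the camera call returned (one of the last four; its "shot" number tells which), for a name from the list of things; names that differ only in an ending like _2 or _b are one class to them, and where a whole thing is asked for, a point or a joint stands for the part that bears it (a point fixed in the world has none). Each returns a list of dicts, best first, with "score" (0 to 1); they miss things now and then, are a little off and sometimes report something else, mostly with a low value. They report only what shows in the picture. A call takes as long as a camera call. They do not tell look-alikes from the thing itself.
- spotter.trace(picture, thing): "mask" (400x640 bool, what is visible of it) and "bbox" ([left, top, right, bottom] in pixels, round what is visible of it).
- spotter.tip_of(picture, thing): "uv" ([column, row] in pixels: a listed point, or the origin of a listed thing).
The state is a dict: "time": time; "qpos": joint angles; "joint_velocities": joint speeds; "joint_efforts": joint torques, N m; "ee_pos": TCP position; "tool_rot": TCP orientation; "wrist_force": force on the tool from outside, world axes, zero at the start; "ft_torque": the same for the moment, N m; "finger_gap": finger opening in m; "grip_force": force on a finger pad.
Only numpy, scipy, OpenCV 4.12 (cv2) and the standard library are available. Lean on these libraries where they do the work, as an engineer would, in place of code of your own. Each camera call takes 0.05 s, during which the arm holds its last target. There are 200 camera calls.

## Working session

There is one attempt and no reset: what is moved stays moved. The work goes in short steps, Python scripts to look and compute and a tool call to move; the robot and the scene stay as the last step left them, time stands still between calls to the robot, and variables do not carry over. Pictures are saved under pics/ and viewed, at most 10 in all, crops included, and the job is handed in when it is done.

Besides the shell and the picture viewer there is one more tool, called as name(argument=value, ...), one argument or row to a line, values as JSON. drive_tool: Moves the arm, as the interface text tells. Shifts and turns lie within -1 to 1; 1 stands for 20 cm of shift or pi rad of turn. Its arguments: {"type":"object","properties":{"travel":{"type":"array"},"rotation":{"type":"array"},"jaw":{"type":"number"},"newtons":{"type":"number"}},"required":["travel","rotation"]}

```bash
mkdir -p pics
cat > h.py <<'E'
import numpy as np, cv2
from workcell import state, viewer, ticket, spotter, manip
def cam(n):
    s=state(); p=viewer.read_camera(n); p=dict(p)
    if n=="wrist":
        T=np.eye(4);T[:3,:3]=np.array(s["tool_rot"]);T[:3,3]=s["ee_pos"]
        C=np.linalg.inv(T@np.array(p["tool_from_camera"])); p["_R"],p["_t"]=C[:3,:3],C[:3,3]
    else: p["_R"],p["_t"]=np.array(p["R"]),np.array(p["t"]).ravel()
    return p
def ray(p,uv):
    K=np.array(p["intrinsics"]);d=np.array([(uv[0]-K[0,2])/K[0,0],(uv[1]-K[1,2])/K[1,1]])
    u=d.copy()
    for _ in range(20): u=d/(1+p["k1"]*(u@u))
    R,t=p["_R"],p["_t"]; v=R.T@np.array([u[0],u[1],1]); return -R.T@t, v/np.linalg.norm(v)
def proj(p,X):
    c=p["_R"]@np.array(X)+p["_t"];u=c[:2]/c[2];u=u*(1+p["k1"]*(u@u));K=np.array(p["intrinsics"])
    return K[:2,:2]@u+K[:2,2]
def atz(p,uv,z):
    o,v=ray(p,uv); return o+v*(z-o[2])/v[2]
def tri(rs):
    A=0;b=0
    for o,v in rs:
        M=np.eye(3)-np.outer(v,v);A=A+M;b=b+M@o
    X=np.linalg.solve(A,b); return X,[np.linalg.norm((np.eye(3)-np.outer(v,v))@(X-o)) for o,v in rs]
def save(p,n,box=None,s=1):
    im=p["img"][...,::-1]
    if box: im=im[box[1]:box[3],box[0]:box[2]]
    cv2.imwrite("pics/"+n+".png",cv2.resize(im,None,fx=s,fy=s))
E
python3 - <<'E'
from h import *
np.set_printoptions(precision=4,suppress=True)
Z=dict(nut_centre=.071,stud_top=.079,stud_start=.079,strap_pivot=.038,strap_peg=.062,fixture=0,jar_a_centre=.0425,jar_b_centre=.0375,tin_centre=.03,nut=.056)
ims=[]
for n in("scene","side","wrist"):
    p=cam(n);ims.append(p["img"][...,::-1])
    for k in Z:
        for d in spotter.tip_of({a:b for a,b in p.items() if a[0]!='_'},k)[:3]:
            print(n,k,np.round(d["uv"]),round(d["score"],2),atz(p,d["uv"],Z[k]))
a=np.vstack([np.hstack(ims[:2]),np.hstack([ims[2],ims[2]*0])])
cv2.imwrite("pics/a.png",cv2.resize(np.vstack(ims[:2]),(800,1000))[:0] if 0 else cv2.resize(a,(800,500)))
for n,i in zip("012",ims): cv2.imwrite(f"pics/full{n}.png",i)
print(state()["wrist_force"],manip.grip_point_offset)
E
```

```text
scene nut_centre [200. 200.] 0.75 [ 0.6439 -0.1703  0.071 ]
scene nut_centre [348. 143.] 0.68 [0.41   0.0203 0.071 ]
scene nut_centre [333. 189.] 0.59 [0.5231 0.0396 0.071 ]
scene stud_top [337. 185.] 0.5 [0.5173 0.0439 0.079 ]
scene stud_top [399. 204.] 0.46 [0.5094 0.1594 0.079 ]
scene stud_top [335. 194.] 0.16 [0.5371 0.0496 0.079 ]
scene stud_start [340. 190.] 0.81 [0.5262 0.0537 0.079 ]
scene stud_start [364. 228.] 0.21 [0.5802 0.1231 0.079 ]
scene strap_pivot [401. 245.] 0.64 [0.5631 0.1882 0.038 ]
scene strap_pivot [457. 299.] 0.41 [0.6191 0.3048 0.038 ]
scene strap_peg [401. 203.] 0.69 [0.4943 0.1608 0.062 ]
scene fixture [363. 227.] 0.85 [0.5356 0.1066 0.    ]
scene jar_a_centre [291. 141.] 0.71 [ 0.4305 -0.098   0.0425]
scene jar_b_centre [270. 185.] 0.83 [ 0.5442 -0.0861  0.0375]
scene tin_centre [461. 302.] 0.57 [0.6177 0.3142 0.03  ]
scene nut [346. 146.] 0.82 [0.4062 0.0157 0.056 ]
scene nut [202. 201.] 0.73 [ 0.6379 -0.1747  0.056 ]
scene nut [339. 192.] 0.6 [0.5151 0.0483 0.056 ]
side nut_centre [248. 266.] 0.9 [ 0.3393 -0.0345  0.071 ]
side nut_centre [305. 195.] 0.8
[... 864 characters left out ...]
 nut_centre [202. 155.] 0.96 [0.5239 0.0447 0.071 ]
wrist nut_centre [297. 310.] 0.56 [ 0.6247 -0.155   0.071 ]
wrist stud_top [198. 163.] 0.91 [0.5219 0.0367 0.079 ]
wrist stud_start [200. 148.] 0.89 [0.5257 0.0529 0.079 ]
wrist strap_pivot [236.  20.] 0.78 [0.5633 0.1864 0.038 ]
wrist strap_peg [173.  39.] 0.93 [0.503  0.1621 0.062 ]
wrist fixture [232.  96.] 0.58 [0.5414 0.1116 0.    ]
wrist jar_a_centre [159. 257.] 0.94 [ 0.4398 -0.0929  0.0425]
wrist jar_b_centre [240. 256.] 0.87 [ 0.5477 -0.0935  0.0375]
wrist nut [107. 183.] 0.86 [0.3998 0.0096 0.056 ]
wrist nut [299. 310.] 0.68 [ 0.6269 -0.1657  0.056 ]
wrist nut [206. 158.] 0.6 [0.5218 0.0397 0.056 ]
[-0.1269 -0.1522  0.4466] 0.0188
```

View pics/a.png

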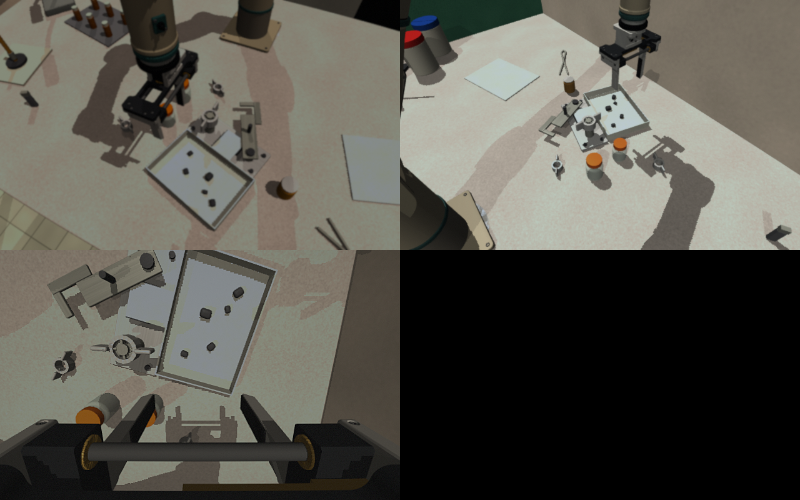

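Run:
```python
from h import *
np.set_printoptions(precision=4,suppress=True)
s=state();print(s["time"],s["ee_pos"],s["tool_rot"],s["finger_gap"])
im=cv2.imread("pics/full2.png")[:240,60:360];cv2.imwrite("pics/b.png",cv2.resize(im,None,fx=2.5,fy=2.5,interpolation=cv2.INTER_CUBIC))
```

```text
1.65 [0.65   0.0001 0.2055] [[-0.      1.      0.    ]
 [ 1.      0.      0.0001]
 [ 0.0001  0.     -1.    ]] 0.09416658894490518
```

View pics/b.png

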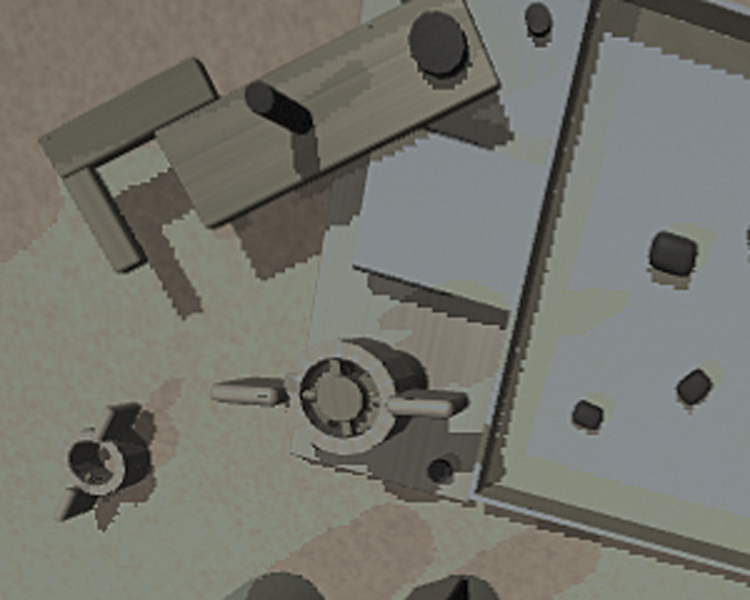

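drive_tool(
  travel=[
    [0.795,-0.75,0],
    [0.795,-0.75,0],
    [0.795,-0.75,0],
    [0.795,-0.75,0],
    [0.795,-0.75,0],
    [0.795,-0.75,0.3],
    [0.795,-0.75,0.45],
    [0.795,-0.75,0.45],
  ],
  rotation=[
    [0,0,0.228],
    [0,0,0.228],
    [0,0,0.228],
    [0,0,0.228],
    [0,0,0.228],
    [0,0,0.228],
    [0,0,0.228],
    [0,0,0.228],
  ],
  jaw=0.36,
)

```text
time: 2.65
ee_pos: [0.4996, 0.1571, 0.1137]
tool_rot: [[0.657, 0.754, -0.004], [0.754, -0.657, -0.002], [-0.004, -0.001, -1.0]]
wrist_force: [0.2, -0.3, 0.6]
finger_gap: 0.0336
grip_force: 0.0
```

Run:
```python
from h import *
np.set_printoptions(precision=4,suppress=True)
p=cam("wrist");q=cam("scene")
f=lambda p:{a:b for a,b in p.items() if a[0]!='_'}
Z=dict(strap_peg=.062,strap_pivot=.038,stud_top=.079,nut_centre=.071,stud_start=.079)
for n,P in(("w",p),("s",q)):
  for k in Z:
    for d in spotter.tip_of(f(P),k)[:2]: print(n,k,np.round(d["uv"]),round(d["score"],2),atz(P,d["uv"],Z[k]))
save(p,"c");s=state();print(s["time"],s["ee_pos"],s["tool_rot"],s["finger_gap"])
```

```text
w strap_peg [317. 214.] 0.76 [0.5024 0.1586 0.062 ]
w strap_pivot [351. 140.] 0.84 [0.5652 0.1848 0.038 ]
w nut_centre [314. 366.] 0.69 [0.399  0.0448 0.071 ]
s strap_peg [399. 205.] 0.7 [0.4999 0.1584 0.062 ]
s strap_pivot [399. 245.] 0.63 [0.563 0.185 0.038]
s stud_top [335. 183.] 0.49 [0.5153 0.0386 0.079 ]
s nut_centre [350. 144.] 0.72 [0.4109 0.0247 0.071 ]
s nut_centre [202. 201.] 0.69 [ 0.6442 -0.1657  0.071 ]
s stud_start [341. 190.] 0.5 [0.5251 0.055  0.079 ]
3.25 [0.5001 0.1592 0.1158] [[ 0.6565  0.7543  0.0005]
 [ 0.7543 -0.6565  0.0003]
 [ 0.0005  0.0002 -1.    ]] 0.03411561804275104
```

View pics/c.png

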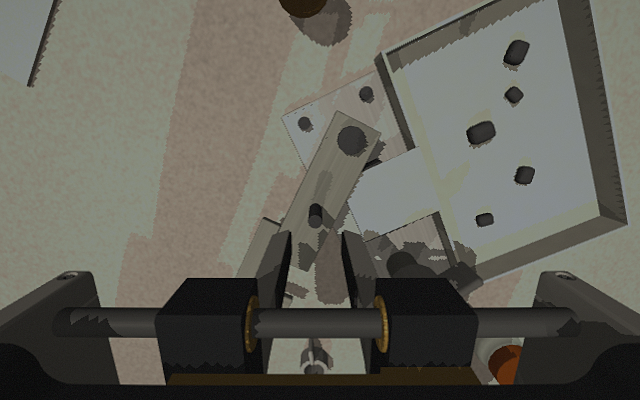

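drive_tool(
  travel=[
    [0,0,0.17],
    [0,0,0.33],
    [0,0,0.33],
  ],
  rotation=[
    [0,0,0],
    [0,0,0],
    [0,0,0],
  ],
)

```text
time: 3.62
ee_pos: [0.4983, 0.1585, 0.0479]
tool_rot: [[0.656, 0.754, -0.004], [0.754, -0.657, -0.001], [-0.004, -0.002, -1.0]]
wrist_force: [0.3, -0.4, 1.2]
finger_gap: 0.0333
grip_force: 0.0
```

drive_tool(
  travel=[
    [-0.005,0.05,0],
    [-0.012,0.09,0],
    [-0.022,0.13,0],
    [-0.03,0.17,0],
    [-0.034,0.21,0],
    [-0.032,0.25,0],
    [-0.025,0.29,0],
    [-0.015,0.32,0],
    [-0.005,0.35,0],
    [0,0.37,0],
    [0,0.38,0],
    [0,0.38,0],
  ],
  rotation=[
    [0,0,0],
    [0,0,0],
    [0,0,0],
    [0,0,0],
    [0,0,0],
    [0,0,0],
    [0,0,0],
    [0,0,0],
    [0,0,0],
    [0,0,0],
    [0,0,0],
    [0,0,0],
  ],
)

```text
time: 5.12
ee_pos: [0.5536, 0.1122, 0.0494]
tool_rot: [[0.655, 0.756, -0.007], [0.756, -0.655, 0.003], [-0.002, -0.008, -1.0]]
wrist_force: [-10.5, 5.4, 8.7]
finger_gap: 0.0338
grip_force: 5.7
```

drive_tool(
  travel=[
    [0,0.02,0],
    [0,0.03,0],
    [0,0.03,0],
  ],
  rotation=[
    [0,0,0],
    [0,0,0],
    [0,0,0],
  ],
)

```text
time: 5.5
ee_pos: [0.5536, 0.1121, 0.0492]
tool_rot: [[0.653, 0.757, -0.015], [0.757, -0.653, 0.007], [-0.005, -0.016, -1.0]]
wrist_force: [-17.3, 12.2, 14.8]
finger_gap: 0.0339
grip_force: 10.6
```

drive_tool(
  travel=[
    [0,-0.08,0],
    [0,-0.08,0],
    [0,-0.08,-0.3],
    [0,-0.08,-0.55],
    [-0.36,0.06,-0.55],
    [-0.36,0.06,-0.55],
    [-0.36,0.06,-0.55],
    [-0.36,0.06,-0.55],
  ],
  rotation=[
    [0,0,0],
    [0,0,0],
    [0,0,0],
    [0,0,0],
    [0,0,0],
    [0,0,0],
    [0,0,0],
    [0,0,0],
  ],
)

```text
time: 6.5
ee_pos: [0.5247, 0.0441, 0.1593]
tool_rot: [[0.656, 0.755, 0.001], [0.755, -0.656, 0.001], [0.001, 0.0, -1.0]]
wrist_force: [-0.4, 1.3, 0.8]
finger_gap: 0.0337
grip_force: 0.0
```

drive_tool(
  travel=[
    [0,0,0],
    [0,0,0],
    [0,0,0],
  ],
  rotation=[
    [0,0,0],
    [0,0,0],
    [0,0,0],
  ],
  jaw=0.72,
)

```text
time: 6.88
ee_pos: [0.5237, 0.0435, 0.1593]
tool_rot: [[0.656, 0.755, -0.0], [0.755, -0.656, 0.0], [-0.0, -0.0, -1.0]]
wrist_force: [0.2, 0.8, -0.0]
finger_gap: 0.0604
grip_force: 0.0
```

Run:
```python
from h import *
np.set_printoptions(precision=4,suppress=True)
p=cam("wrist");q=cam("side")
f=lambda p:{a:b for a,b in p.items() if a[0]!='_'}
Z=dict(strap_peg=.062,stud_top=.079,nut_centre=.071,stud_start=.079)
for n,P in(("w",p),("sd",q)):
  for k in Z:
    for d in spotter.tip_of(f(P),k)[:2]: print(n,k,np.round(d["uv"]),round(d["score"],2),atz(P,d["uv"],Z[k]))
save(p,"d",(120,100,520,360),2);s=state();print(s["time"],s["ee_pos"],s["tool_rot"],s["finger_gap"])
```

```text
w strap_peg [282. 127.] 0.7 [0.5485 0.1209 0.062 ]
w stud_top [315. 215.] 0.81 [0.519  0.0386 0.079 ]
w nut_centre [316. 204.] 0.94 [0.5247 0.0444 0.071 ]
w nut_centre [492. 280.] 0.73 [ 0.6114 -0.1434  0.071 ]
w stud_start [309. 201.] 0.6 [0.5235 0.0533 0.079 ]
sd strap_peg [287. 177.] 0.7 [0.5391 0.1198 0.062 ]
sd stud_top [301. 192.] 0.47 [0.5245 0.0483 0.079 ]
sd nut_centre [249. 267.] 0.74 [ 0.3391 -0.038   0.071 ]
sd nut_centre [302. 199.] 0.58 [0.518  0.0356 0.071 ]
sd stud_start [300. 189.] 0.51 [0.5271 0.0563 0.079 ]
sd stud_start [304. 198.] 0.37 [0.518  0.0298 0.079 ]
7.375 [0.5237 0.043  0.1595] [[ 0.6567  0.7542  0.0001]
 [ 0.7542 -0.6567  0.    ]
 [ 0.0001  0.0001 -1.    ]] 0.06786710532942156
```

View pics/d.png

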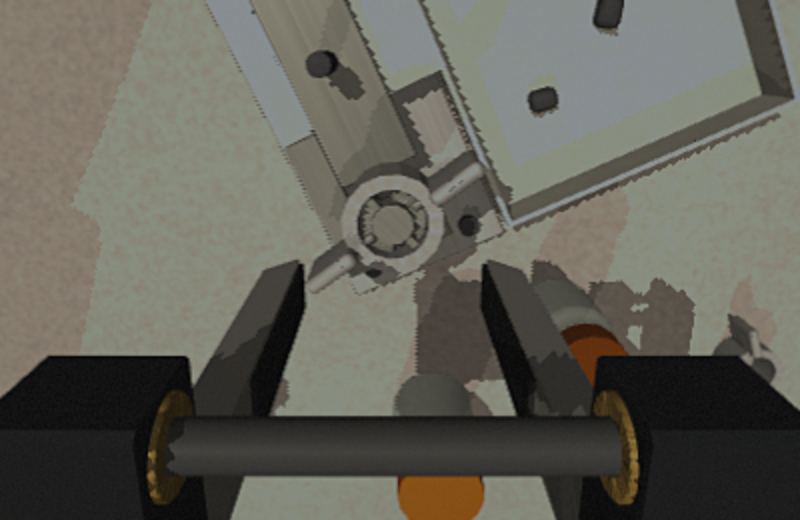

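drive_tool(
  travel=[
    [0,-0.005,0.25],
    [0,-0.005,0.45],
    [0,-0.005,0.45],
    [0,-0.005,0.45],
    [0,-0.005,0.45],
    [0,-0.005,0.45],
    [0,-0.005,0.45],
    [0,-0.005,0.45],
  ],
  rotation=[
    [0,0,0],
    [0,0,0],
    [0,0,0],
    [0,0,-0.04],
    [0,0,-0.08],
    [0,0,-0.11],
    [0,0,-0.14],
    [0,0,-0.17],
  ],
)

```text
time: 8.38
ee_pos: [0.5242, 0.0434, 0.0715]
tool_rot: [[0.179, 0.984, 0.003], [0.984, -0.179, -0.0], [0.0, 0.003, -1.0]]
wrist_force: [-0.2, 0.1, -0.2]
finger_gap: 0.0675
grip_force: 0.2
```

Run:
```python
from h import *
s=state();print(s["ft_torque"],s["qpos"],s["finger_gap"])
```

```text
[-0.0252022   0.03240939 -0.01753573] [ -8.10307061  37.26284533   0.42457686 113.68160364  -0.44712432
  28.89882234 -17.66411783] 0.06750061286797158
```

drive_tool(
  travel=[
    [0,0,0],
    [0,0,0],
    [0,0,0],
    [0,0,0],
    [0,0,0],
    [0,0,0],
    [0,0,0],
    [0,0,0],
    [0,0,0],
    [0,0,0],
  ],
  rotation=[
    [0,0,-0.03],
    [0,0,-0.06],
    [0,0,-0.09],
    [0,0,-0.12],
    [0,0,-0.15],
    [0,0,-0.18],
    [0,0,-0.21],
    [0,0,-0.24],
    [0,0,-0.27],
    [0,0,-0.3],
  ],
)

```text
time: 9.62
ee_pos: [0.5243, 0.0431, 0.0715]
tool_rot: [[-0.691, 0.723, 0.003], [0.723, 0.691, -0.001], [-0.003, 0.001, -1.0]]
wrist_force: [-0.6, 0.0, 0.5]
finger_gap: 0.0676
grip_force: 0.2
```

Run:
```python
from h import *
s=state();print(s["ft_torque"],s["qpos"][-1],s["finger_gap"])
p=cam("wrist");save(p,"e",(180,120,460,320),2.5)
```

```text
[ 0.10343279  0.09640491 -0.03769385] 18.867613493458737 0.06756655248508213
```

View pics/e.png

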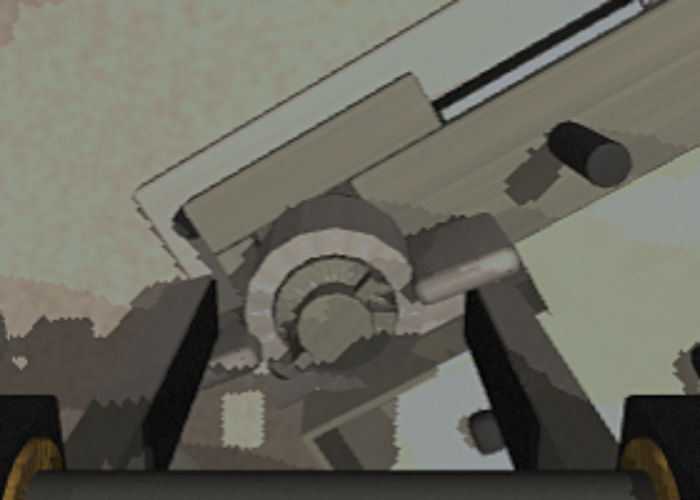

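drive_tool(
  travel=[
    [0,0,0],
    [0,0,0],
    [0,0,0],
    [0,0,0],
    [0,0,0],
    [0,0,0],
  ],
  rotation=[
    [0,0,-0.03],
    [0,0,-0.06],
    [0,0,-0.09],
    [0,0,-0.12],
    [0,0,-0.15],
    [0,0,-0.15],
  ],
)

```text
time: 10.42
ee_pos: [0.5231, 0.0434, 0.071]
tool_rot: [[-0.939, 0.344, 0.0], [0.344, 0.939, 0.001], [-0.0, 0.001, -1.0]]
wrist_force: [-3.7, 2.2, 6.7]
finger_gap: 0.0674
grip_force: 36.7
```

Run:
```python
from h import *
s=state();print(s["ft_torque"],s["qpos"][-1],s["finger_gap"])
```

```text
[ 0.72892969  0.81267046 -2.78995344] 37.419033566388 0.06742118945661087
```

drive_tool(
  travel=[
    [0,0,0],
    [0,0,0],
    [0,0,0],
    [0,0,0],
  ],
  rotation=[
    [0,0,0.01],
    [0,0,0.02],
    [0,0,0.03],
    [0,0,0.03],
  ],
)

```text
time: 10.92
ee_pos: [0.5232, 0.0434, 0.0709]
tool_rot: [[-0.906, 0.424, 0.001], [0.424, 0.906, -0.001], [-0.002, -0.001, -1.0]]
wrist_force: [-2.8, 1.0, 6.0]
finger_gap: 0.0678
grip_force: 16.3
```

Run:
```python
from h import *
s=state();print(s["ft_torque"],s["qpos"][-1],s["finger_gap"],s["tool_rot"][0])
p=cam("wrist");cv2.imwrite("pics/ft.png",p["img"][...,::-1]);save(p,"f",(180,120,460,320),2.5)
```

```text
[ 0.33570909  0.58248114 -1.26211602] 33.7503490937286 0.06783677335959241 [-0.90571207  0.42389185  0.00115905]
```

View pics/f.png

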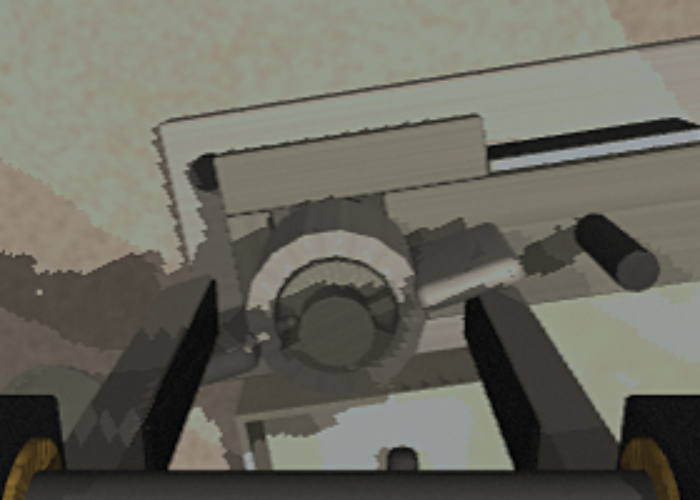

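drive_tool(
  travel=[
    [0,0,0],
    [0,0,0],
    [0,0,0],
    [0,0,0],
  ],
  rotation=[
    [0,0,0.02],
    [0,0,0.03],
    [0,0,0.04],
    [0,0,0.04],
  ],
)

```text
time: 11.48
ee_pos: [0.5232, 0.0434, 0.0698]
tool_rot: [[-0.848, 0.53, 0.001], [0.53, 0.848, -0.001], [-0.001, -0.0, -1.0]]
wrist_force: [-1.7, 0.5, 2.8]
finger_gap: 0.0678
grip_force: 1.5
```

Run:
```python
from h import *
s=state();print(s["ft_torque"],s["qpos"][-1],s["finger_gap"],s["tool_rot"][0])
p=cam("wrist");save(p,"g",(180,120,460,320),2.5)
```

```text
[-0.0329571   0.18897105 -0.1128426 ] 28.80181295303016 0.06780925150395592 [-8.47945926e-01  5.30082114e-01  8.11505077e-04]
```

View pics/g.png

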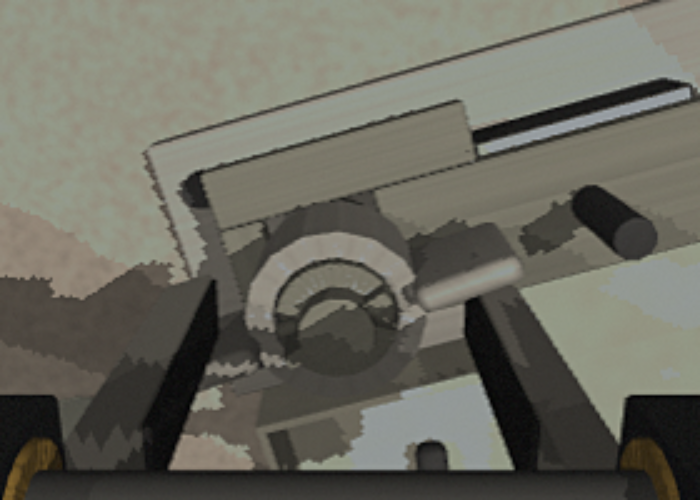

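drive_tool(
  travel=[
    [0,0,0],
    [0,0,0],
    [0,0,0],
    [0,0,0],
  ],
  rotation=[
    [0,0,0.02],
    [0,0,0.04],
    [0,0,0.04],
    [0,0,0.04],
  ],
)

```text
time: 12.02
ee_pos: [0.5231, 0.0436, 0.0694]
tool_rot: [[-0.775, 0.632, 0.0], [0.632, 0.775, 0.0], [-0.0, 0.0, -1.0]]
wrist_force: [0.2, 0.7, 0.3]
finger_gap: 0.068
grip_force: 0.0
```

Run:
```python
from h import *
s=state();print(s["ft_torque"],s["qpos"][-1],s["finger_gap"],s["tool_rot"][0])
p=cam("wrist");q=cam("side")
a=cv2.resize(p["img"][120:320,180:460,::-1],None,fx=1.9,fy=1.9)
u,v=proj(q,[.523,.043,.07]).astype(int)
b=cv2.resize(q["img"][v-30:v+30,u-40:u+40,::-1],None,fx=3.2,fy=6.33)[:380]
b=cv2.resize(q["img"][v-35:v+35,u-24:u+24,::-1],(260,380),interpolation=cv2.INTER_CUBIC)
cv2.imwrite("pics/hh.png",np.hstack([a,b]))
```

```text
[ 0.06860429 -0.06144585  0.0122702 ] 23.785398622396023 0.06801866301114336 [-7.75367000e-01  6.31510856e-01  2.30307667e-04]
```

View pics/hh.png

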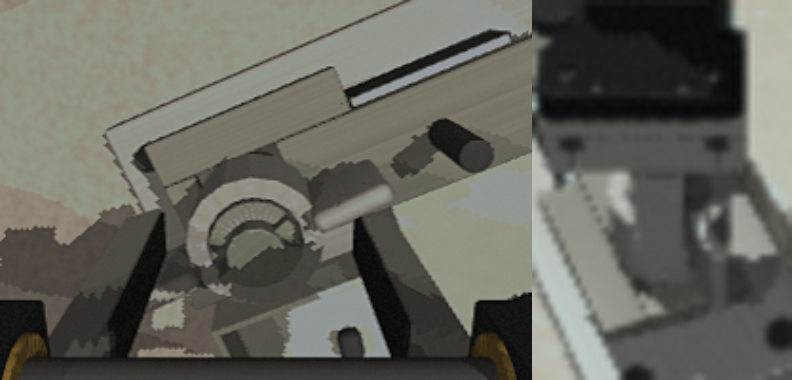

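drive_tool(
  travel=[
    [0,0,-0.25],
    [0,0,-0.45],
    [0,0,-0.45],
    [0,0,-0.45],
    [0,0,-0.45],
    [0,0,-0.45],
    [0,0,-0.45],
    [0,0,-0.45],
    [0,0,-0.45],
    [0,0,-0.45],
    [0,0,-0.45],
  ],
  rotation=[
    [0,0,0],
    [0,0,0],
    [0,0,-0.06],
    [0,0,-0.12],
    [0,0,-0.18],
    [0,0,-0.24],
    [0,0,-0.3],
    [0,0,-0.36],
    [0,0,-0.36],
    [0,0,-0.36],
    [0,0,-0.36],
  ],
)

```text
time: 13.5
ee_pos: [0.5229, 0.0437, 0.1595]
tool_rot: [[-0.903, -0.43, 0.0], [-0.43, 0.903, -0.0], [-0.0, -0.0, -1.0]]
wrist_force: [-0.9, 0.4, 0.5]
finger_gap: 0.0671
grip_force: 0.0
```

Run:
```python
from h import *
np.set_printoptions(precision=4,suppress=True)
f=lambda p:{a:b for a,b in p.items() if a[0]!='_'}
ps=[cam(n) for n in("wrist","side","scene")]
for k in("nut_centre","nut","strap_peg"):
  R=[]
  for p in ps:
    for d in spotter.tip_of(f(p),k)[:3]:
      if d["score"]>.3 and np.linalg.norm(atz(p,d["uv"],.065)[:2]-([.523,.043] if k[0]=='n' else [.545,.119]))<.03: R.append(ray(p,d["uv"]));print(k,d["uv"],d["score"]);break
  if len(R)>1: print(tri(R))
for z in(.071,.061): print([proj(p,[.5235,.0425,z]) for p in ps])
save(ps[0],"i",(180,120,460,320),2.5);s=state();print(s["time"],s["ee_pos"],s["tool_rot"],s["qpos"][-1])
```

```text
nut_centre [312.3, 200.0] 0.85
nut_centre [304.4, 201.0] 0.66
nut_centre [333.5, 190.4] 0.57
(array([0.5218, 0.0374, 0.0619]), [np.float64(0.0009358025685645857), np.float64(0.0027391256332732847), np.float64(0.0018492054706484122)])
nut [315.6, 198.6] 0.61
nut [300.0, 206.0] 0.67
nut [336.4, 197.2] 0.55
(array([0.5201, 0.0439, 0.0423]), [np.float64(0.0031783651915649456), np.float64(0.002718275477829082), np.float64(0.0005747046195825717)])
strap_peg [377.4, 247.2] 0.69
strap_peg [291.7, 177.2] 0.64
strap_peg [372.0, 216.3] 0.6
(array([0.5431, 0.1214, 0.0584]), [np.float64(0.004743601392401226), np.float64(0.007372522517038881), np.float64(0.0027105509718777414)])
[array([315.1553, 206.2882]), array([302.199 , 196.2018]), array([334.7665, 189.7061])]
[array([315.1762, 203.5125]), array([302.3885, 199.3614]), array([334.734 , 192.8069])]
14.1 [0.5229 0.0437 0.1595] [[-0.9022 -0.4314  0.    ]
 [-0.4314  0.9022  0.    ]
 [-0.      0.     -1.    ]] 79.28476477705236
```

View pics/i.png

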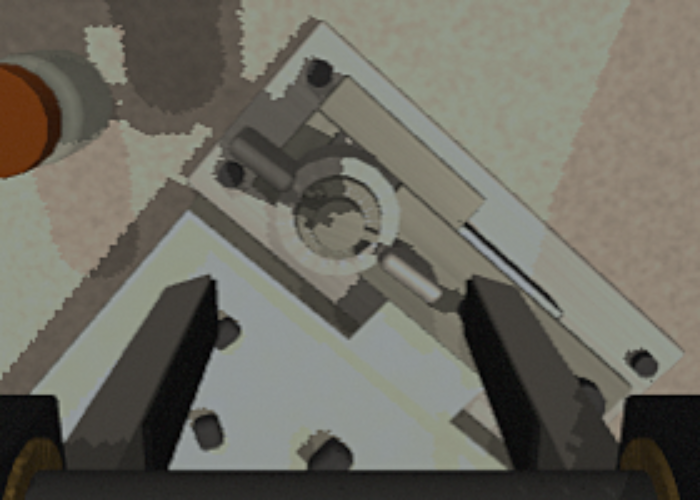

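drive_tool(
  travel=[
    [0,0,0.25],
    [0,0,0.52],
    [0,0,0.52],
    [0,0,0.52],
    [0,0,0.52],
    [0,0,0.52],
    [0,0,0.52],
    [0,0,0.52],
    [0,0,0.52],
    [0,0,0.52],
    [0,0,0.52],
    [0,0,0.52],
  ],
  rotation=[
    [0,0,0],
    [0,0,0],
    [0,0,0],
    [0,0,0.04],
    [0,0,0.08],
    [0,0,0.12],
    [0,0,0.15],
    [0,0,0.18],
    [0,0,0.21],
    [0,0,0.24],
    [0,0,0.27],
    [0,0,0.3],
  ],
)

```text
time: 15.6
ee_pos: [0.5243, 0.0446, 0.0579]
tool_rot: [[-0.878, 0.479, 0.003], [0.479, 0.878, 0.002], [-0.002, 0.003, -1.0]]
wrist_force: [0.2, 1.0, -0.3]
finger_gap: 0.068
grip_force: 0.1
```

drive_tool(
  travel=[
    [0,0,0],
    [0,0,0],
    [0,0,0],
    [0,0,0],
    [0,0,0],
    [0,0,0],
    [0,0,0],
    [0,0,0],
  ],
  rotation=[
    [0,0,0.03],
    [0,0,0.06],
    [0,0,0.09],
    [0,0,0.12],
    [0,0,0.15],
    [0,0,0.18],
    [0,0,0.21],
    [0,0,0.24],
  ],
)

```text
time: 16.6
ee_pos: [0.5244, 0.0449, 0.0578]
tool_rot: [[-0.313, 0.95, 0.003], [0.95, 0.313, 0.003], [0.001, 0.004, -1.0]]
wrist_force: [0.1, -0.9, 0.1]
finger_gap: 0.0679
grip_force: 0.1
```

Run:
```python
from h import *
s=state();print(s["ft_torque"],s["wrist_force"],s["qpos"][-1],s["finger_gap"],s["tool_rot"][0])
```

```text
[-0.02785748 -0.0069379   0.04663359] [ 0.12965863 -0.85198189  0.10331117] 3.278188662829513 0.06789966651486619 [-0.31259292  0.94988197  0.00314615]
```

drive_tool(
  travel=[
    [0,0,0],
    [0,0,0],
    [0,0,0],
    [0,0,0],
    [0,0,0],
    [0,0,0],
    [0,0,0],
  ],
  rotation=[
    [0,0,0.03],
    [0,0,0.06],
    [0,0,0.09],
    [0,0,0.12],
    [0,0,0.15],
    [0,0,0.18],
    [0,0,0.18],
  ],
)

```text
time: 17.48
ee_pos: [0.5241, 0.0449, 0.0573]
tool_rot: [[0.241, 0.97, 0.003], [0.97, -0.241, 0.002], [0.003, 0.002, -1.0]]
wrist_force: [0.2, 1.0, -0.3]
finger_gap: 0.0675
grip_force: 0.0
```

Run:
```python
from h import *
s=state();print(s["ft_torque"],s["wrist_force"],s["qpos"][-1],s["finger_gap"],s["tool_rot"][0],s["grip_force"])
```

```text
[0.0290671  0.02665259 0.02569612] [ 0.191637    1.02074568 -0.26774162] -17.70782071218458 0.06746528579510785 [0.24108723 0.9704996  0.00273213] 0.0
```

drive_tool(
  travel=[
    [0,0,0],
    [0,0,0],
    [0,0,0],
    [0,0,0],
  ],
  rotation=[
    [0,0,0.03],
    [0,0,0.06],
    [0,0,0.08],
    [0,0,0.08],
  ],
)

```text
time: 17.98
ee_pos: [0.5229, 0.0435, 0.0565]
tool_rot: [[0.474, 0.88, 0.0], [0.88, -0.474, 0.001], [0.001, -0.0, -1.0]]
wrist_force: [-1.0, -3.6, 2.8]
finger_gap: 0.0677
grip_force: 2.1
```

Run:
```python
from h import *
s=state();print(s["ft_torque"],s["wrist_force"],s["qpos"][-1],s["finger_gap"],s["tool_rot"][0],s["grip_force"])
```

```text
[-0.61845428  0.52675409  0.15690952] [-0.98765638 -3.63741911  2.75556906] -27.015294313045565 0.0676916401229222 [4.74226753e-01 8.80402702e-01 2.63670310e-04] 2.122224426129833
```

drive_tool(
  travel=[
    [0,0,0],
    [0,0,0],
    [0,0,0],
    [0,0,0],
  ],
  rotation=[
    [0,0,0.02],
    [0,0,0.04],
    [0,0,0.05],
    [0,0,0.05],
  ],
)

```text
time: 18.48
ee_pos: [0.523, 0.0434, 0.0564]
tool_rot: [[0.604, 0.797, 0.0], [0.797, -0.604, 0.0], [0.0, 0.0, -1.0]]
wrist_force: [-2.4, -2.8, 5.2]
finger_gap: 0.0678
grip_force: 9.6
```

Run:
```python
from h import *
s=state();print(s["ft_torque"],s["wrist_force"],s["qpos"][-1],s["finger_gap"],s["tool_rot"][0],s["grip_force"])
```

```text
[-0.7614566   0.55206247  0.70580932] [-2.42110343 -2.83803934  5.23298299] -32.799274984864965 0.06784254370784237 [6.04288450e-01 7.96765554e-01 3.47818149e-04] 9.611398447304964
```

drive_tool(
  travel=[
    [0,0,0],
    [0,0,0],
    [0,0,0],
    [0,0,0],
  ],
  rotation=[
    [0,0,0.02],
    [0,0,0.04],
    [0,0,0.05],
    [0,0,0.05],
  ],
)

```text
time: 18.98
ee_pos: [0.5228, 0.0434, 0.0564]
tool_rot: [[0.718, 0.696, -0.0], [0.696, -0.718, -0.001], [-0.001, 0.0, -1.0]]
wrist_force: [-1.7, -5.5, 6.6]
finger_gap: 0.0678
grip_force: 25.4
```

Run:
```python
from h import *
s=state();print(s["ft_torque"],s["wrist_force"],s["qpos"][-1],s["finger_gap"],s["tool_rot"][0],s["grip_force"])
```

```text
[-0.82343849  0.72434345  1.93014931] [-1.72018149 -5.53883679  6.55471407] -38.51857792102683 0.06778310262272726 [ 7.17747921e-01  6.96303022e-01 -1.50418961e-04] 25.44267363846302
```

drive_tool(
  travel=[
    [0,0,0],
    [0,0,0],
    [0,0,0],
    [0,0,0],
    [0,0,0],
    [0,0,0],
    [0,0,0],
    [0,0,0],
    [0,0,-0.25],
    [0,0,-0.5],
    [0,0,-0.5],
    [0,0,-0.5],
  ],
  rotation=[
    [0,0,0.01],
    [0,0,0.02],
    [0,0,0.02],
    [0,0,-0.03],
    [0,0,-0.08],
    [0,0,-0.13],
    [0,0,-0.16],
    [0,0,-0.16],
    [0,0,-0.16],
    [0,0,-0.16],
    [0,0,-0.16],
    [0,0,-0.16],
  ],
)

```text
time: 20.48
ee_pos: [0.5226, 0.0441, 0.1554]
tool_rot: [[0.303, 0.953, -0.0], [0.953, -0.303, 0.001], [0.001, -0.0, -1.0]]
wrist_force: [-0.2, -0.4, 0.1]
finger_gap: 0.0678
grip_force: 0.0
```

Run:
```python
from h import *
np.set_printoptions(precision=4,suppress=True)
f=lambda p:{a:b for a,b in p.items() if a[0]!='_'}
ps=[cam(n) for n in("wrist","side","scene")]
R=[]
for p in ps:
    for d in spotter.tip_of(f(p),"nut_centre")[:3]:
      if np.linalg.norm(atz(p,d["uv"],.057)[:2]-[.523,.043])<.03: R.append(ray(p,d["uv"]));print(d["uv"],d["score"]);break
print(tri(R)); print([proj(p,[.5235,.0425,.057]) for p in ps])
save(ps[0],"j",(180,80,460,320),2.5);s=state();print(s["time"],s["ee_pos"],s["tool_rot"],s["wrist_force"])
```

```text
[318.4, 201.2] 0.85
[304.4, 203.9] 0.73
[334.9, 191.0] 0.81
(array([0.5219, 0.0399, 0.0535]), [np.float64(0.005133938104813212), np.float64(0.004601072620097937), np.float64(0.005878189824167237)])
[array([317.31  , 204.0292]), array([302.4633, 200.6094]), array([334.7211, 194.0289])]
20.775 [0.5223 0.0436 0.1545] [[ 0.3031  0.9529 -0.0019]
 [ 0.9529 -0.3031 -0.0002]
 [-0.0007 -0.0018 -1.    ]] [ 1.0206 -0.1439  0.488 ]
```

View pics/j.png

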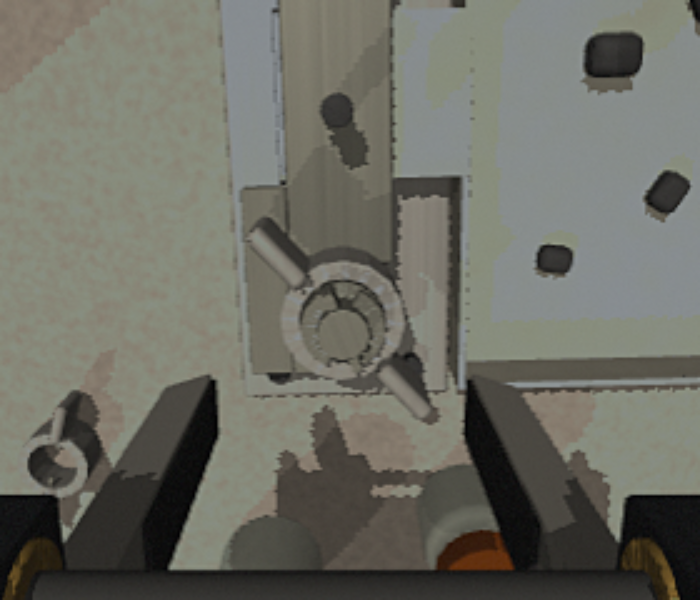

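Run:
```python
from h import *
p=cam("wrist")
def wa(T,R,a,b,off,z):
    M=np.eye(4);M[:3,:3]=R;M[:3,3]=T;C=np.linalg.inv(M@np.array(p["tool_from_camera"]));p["_R"],p["_t"]=C[:3,:3],C[:3,3]
    A,B=[atz(p,np.array(q)/2.5+off,z) for q in(a,b)];d=A-B;print(A,B,np.degrees(np.arctan2(d[1],d[0])))
s=state()
wa(s["ee_pos"],s["tool_rot"],(262,232),(420,405),[180,80],.082)
wa([.5229,.0437,.1595],[[-.9022,-.4314,0],[-.4314,.9022,0],[0,0,-1]],(262,155),(412,275),[180,120],.086)
```

```text
[0.50631905 0.08566136 0.082     ] [0.5420756  0.00365605 0.082     ] 113.55851599675407
[0.51105878 0.00661448 0.086     ] [0.52903569 0.0772035  0.086     ] -104.28779458087877
```

```bash
python3 -c "
from h import *
print(ticket.job_done())"
```

```text
the job is handed in; nothing more can be done
None
```

I handed the job in at about 21 s: the strap is fully in against its stop, and the nut dropped into its thread start and was run down onto the strap until tight. The last measured turning moment was about 1.9 N m. The camera put the forward turn at about 142°, a little past the 110–130° you gave. The jars and tin were not touched.

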